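# Stamp the top request card

## Task

Take the hand stamp from its rest and stamp the empty printed frame on the top card of the sprung stack: press it down square and evenly at a steady force of about 12 N for one second (never beyond 20 N). Then lift it straight up without smearing, and set it down upright back in its rest, lowering it all the way in before letting go. The die must touch the stack only in the frame, and leave the tube rack, jar and slide box where they stand.

Things in the scene. Friction and masses are not known exactly. Their poses are not given: they have to be found in the camera images.
- stamp_mid (a point): Hand stamp standing upright on its die, 76 mm high, 0.12 to 0.24 kg. Point at its centre, 38 mm above the die face; x: its long axis, z: up. Wooden handle with flat sides, 34 mm along x, 22 mm along y, from 18 mm below this point to the top, on a wider black block. Grip the handle across its 22 mm (fingers closing along y), about 10 mm above this point.
- die (a point): Centre of the stamp's die face (its underside); same axes as the stamp. The black rubber die is 50 x 24 x 4 mm (x, y, z), below a black plastic block 56 x 30 x 16 mm. Both halves of the die along x must bear when it is pressed.
- box (a point): Frame (black outline) printed on the top card, 60 mm along its x by 34 mm along y. The point gives its centre in plan and its directions; the stamp may be turned half round. The point's height is that of the steel tray's rim, 28 mm above the table, NOT the card's: the top card lies 8 to 24 mm above it, depending on how many cards are left, which is not known beforehand.
- stand: Steel card tray, fixed, 128 x 97 mm, 28 mm high. Origin at the centre of its underside; the frame's centre is 18 mm along its +x. In it a stack of stiff cards 108 x 78 mm, which yields straight down on springs: 2 to 3 N to start it, then 3.5 N per mm, at most 8 mm; it also rocks very slightly about its y (8 N m per rad), so a stamp pressed more than about 1 degree out of square bears on one half only.
- rest_in (a point): The stamp's rest: fixed grey plastic tray, 86 x 60 mm, 12 mm high, walls and floor 4 mm, inside 78 x 52 mm. The point is the centre of its inner floor, 4 mm above the table; x: long side. The stamp stands inside, long side along the tray's (either way round); return it to about the centre.
- rack: Bystander: tube rack with red-capped tubes, 70 x 170 mm, 102 mm high, beyond the work. Origin at the centre of its underside.
- jar: Bystander: small white-capped specimen jar, 42 mm in diameter, 60 mm high. Origin at the centre of its underside.
- slidebox: Bystander: white box with blue lid for slides, 80 x 34 x 32 mm. Origin at the centre of its underside.
Mind the look-alikes: they are no part of the job. What is shaped like the part that bears stamp_mid but blue is not meant.

How it is judged:
By the outcome, as a careful person would: the job done as asked, in the order asked, and still so for the second after the job is handed in, with the robot touching nothing.
It also fails if it takes over 51 s, if anything falls off the work surface, if the arm or the gripper's body presses on something with over 40 N, if the wrist force passes 120 N, or if a joint passes its speed limit or range.

## Robot

A 7-joint arm with a two-finger parallel gripper is mounted at the origin on the work surface. World frame = base frame: x ahead of the robot, y to its left, z up, the work surface at z = 0. Lengths are in m, angles in rad, forces in N, time in s.
With the tool pointing down it reaches from about 0.425 to 1.025 m from the base axis. Payload 9.4 kg.
Tool frame: the origin (TCP) lies at the very end of the fingers, on their centre line; the grasp point (between the pads) lies 19 mm behind it (r.tcp_to_grasp is the distance from the TCP to the grasp point, in m); z points along the fingers, y is the line along which they close (so a half turn about z gives the same grasp; the last joint's range is limited). The gripper opens to 85 mm and grips with 20 to 120 N. Pads are 22 mm wide; open, the fingers measure 114 mm over their backs; the gripper's body (76 mm by 85 mm) begins 54 mm behind the grasp point. The pads swing forward as they close: fully open they stand 13 mm farther back than shut.
Start: joints at [1.243, 0.599, -0.003, 1.599, 0.002, 0.943, -0.08], TCP at [0.18, -0.702, 0.202] pointing down, gripper open.
Joint ranges: [-2.57, 2.57], [-0.35, 1.97], [-1.29, 1.29], [0.11, 2.56], [-1.05, 4.19], [0.11, 1.86], [-2.63, 2.63]. Speed limits (rad/s): [2.22, 2.22, 3.01, 3.01, 3.14, 3.14, 3.14].

## Interface

Orientations are given as a rotation vector (axis times angle).
In Python, from cell import r gives the robot as it stands.
- The arm moves only by the tool apply_moves, never from a script. Its argument "increments" is text: rows parted by semicolons, each of 7 numbers parted by spaces: the finger opening in cm, from 0 to 8.54, then the shift along the tool's x, y, z in cm, then the turn, a rotation vector about the tool's x, y, z in rad. In form: hand dx dy dz wx wy wz; .... A call has 1 to 20 rows; each row shifts and turns the commanded pose from where the row before left it, along the tool's axes as they then stand; what a row does not reach is not made up. A row lasts 1/8 s, in which the tool goes at most 62.5 mm and 10.7 degrees, less where a joint would pass 70% of its speed; a pose out of reach is approached as far as the arm can. A call with a gripper value outside its range is refused whole. The fingers move at their own pace and stop on an object; "force" is the grip in N (left out, the last holds). Time passes only in rows, so rows that do not move let the fingers close. It gives the time, the measured TCP pose, the force, the opening and the grip force at its end, in the units of the state.
- r.observe(): the state, without advancing time (a new reading comes with each control period).
- r.camera(name): name is "scene" or "top" or "wrist"; returns a dict with "img" (420x560x3 uint8, red, green, blue), "K" (3x3 intrinsics, pixels), "dist" ([k1, k2, p1, p2, k3] as OpenCV has them; the pictures are not rectified), "xyz" and "rotation" of the camera in the world. Camera axes: x right, y down, z forward; pixel columns grow to the right and rows downward; lengths in m; the calibration is good to about 2 mm. A picture is of the moment at which its call begins. There is no depth.
- r.job_done(): hands the job in; it is judged then, once.
The state is a dict: "clock": time; "qpos": joint angles; "joint_vel": joint speeds; "joint_torque": joint torques, N m; "tool_pos": TCP position; "ee_rot": TCP orientation; "force": force on the tool from outside, world axes, zero at the start; "torque": the same for the moment, N m; "opening": finger opening in m; "gripper_force": force on a finger pad.
Only numpy, scipy, OpenCV 4.12 (cv2) and the standard library are available. Lean on these libraries where they do the work, as an engineer would, in place of code of your own. Each camera call takes 0.05 s, during which the arm holds its last target. There are 200 camera calls.

## Working session

There is one attempt and no reset: what is moved stays moved. The work goes in short steps, Python scripts to look and compute and a tool call to move; the robot and the scene stay as the last step left them, time stands still between calls to the robot, and variables do not carry over. Pictures are saved under pics/ and viewed, at most 10 in all, crops included, and the job is handed in when it is done.

Besides the shell and the picture viewer there is one more tool, called after "Request:" as name(argument=value, ...) on one line, values as JSON. apply_moves: Moves the arm, as the interface text tells. Its arguments: {"type":"object","properties":{"increments":{"type":"string"},"force":{"type":"number"}},"required":["increments"]}

```bash
mkdir -p pics; ls; python3 - <<'E'
from cell import r
import cv2,numpy as np
s=r.observe(); print({k:np.round(v,4) for k,v in s.items()}, r.tcp_to_grasp)
for n in("top","scene"):
    c=r.camera(n); cv2.imwrite(f"pics/{n}0.png",c["img"][:,:,::-1]); np.savez(f"{n}0.npz",**{k:np.array(v) for k,v in c.items()})
    print(n,c["K"],c["dist"],c["xyz"],c["rotation"])
E
```

```text
pics
{'clock': np.float64(0.0), 'qpos': array([ 1.2433,  0.6001, -0.0025,  1.6001,  0.0018,  0.9429, -0.0798]), 'joint_vel': array([ 0.0002, -0.0003, -0.0008,  0.0005,  0.0008, -0.0001, -0.0001]), 'joint_torque': array([ 4.00000e-04, -7.76453e+01,  1.56490e+00, -2.58011e+01,
        1.23000e-02,  8.90000e-03, -0.00000e+00]), 'tool_pos': array([ 0.1798, -0.7018,  0.2011]), 'ee_rot': array([-3.1154e+00, -3.9280e-01,  5.0000e-04]), 'force': array([-0.705 ,  0.1399, -0.5004]), 'torque': array([-0.0202,  0.0214,  0.0012]), 'gripper_force': np.float64(0.0), 'opening': np.float64(0.0854)} 0.0187
top [[463.76175887   0.         285.60939803]
 [  0.         463.76175887 211.21827284]
 [  0.           0.           1.        ]] [-0.03571766  0.          0.          0.          0.        ] [ 0.51357553 -0.05537273  1.05579387] [-2.16075238  2.19632347 -0.05907624]
scene [[533.28949797   0.         277.94764448]
 [  0.         533.28949797 209.0817614 ]
 [  0.           0.           1.        ]] [-0.0601894  0.         0.         0.         0.       ] [1.29634544 0.41668139 0.83964999] [-1.18549018 -2.27742019  0.98623629]
```

View pics/top0.png

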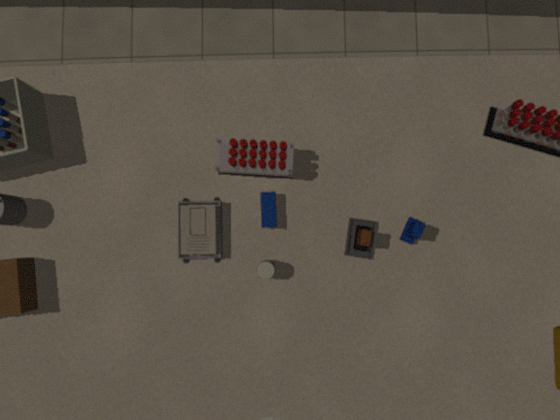

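View pics/scene0.png

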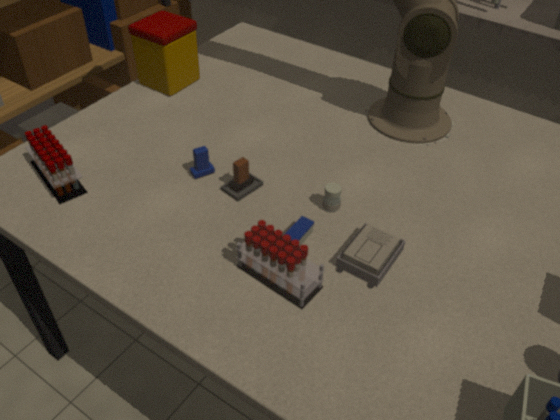

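The top view shows the brown stamp in its grey rest at (362,238), the blue look-alike at (413,231), and the card tray at (200,230) with the frame at (198,221). The jar is at (266,270), the slide box at (269,210) and the rack at (257,157). In the scene view the brown stamp is at (241,172), the blue one at (201,160) and the tray at (370,252).

Things that could be taken for the stamp: brown at top (362,238) and blue at top (413,231). I choose the brown one standing in the rest. Next is a close crop to check that.

```bash
cat > h.py <<'E'
import numpy as np,cv2
from scipy.spatial.transform import Rotation as R
def load(n):
    d=np.load(n+".npz"); return {k:d[k] for k in d.files}
def ray(c,uv):
    p=cv2.undistortPoints(np.float64(uv).reshape(-1,1,2),np.array(c["K"]),np.array(c["dist"])).reshape(-1,2)
    d=np.c_[p,np.ones(len(p))]@R.from_rotvec(c["rotation"]).as_matrix().T
    return np.array(c["xyz"]),d
def onz(c,uv,z):
    o,d=ray(c,uv); return o+d*((z-o[2])/d[:,2])[:,None]
def proj(c,P):
    Rm=R.from_rotvec(c["rotation"]).as_matrix()
    return cv2.projectPoints(np.float64(P).reshape(-1,3),cv2.Rodrigues(Rm.T)[0],-Rm.T@np.array(c["xyz"]),np.array(c["K"]),np.array(c["dist"]))[0].reshape(-1,2)
def yaw(v): return np.arctan2(v[1],v[0])
E
python3 - <<'E'
from h import *
t=load("top0"); s=load("scene0")
ti=t["img"]; si=s["img"]
a=cv2.resize(ti[190:290,160:300][:,:],None,fx=4,fy=4,interpolation=cv2.INTER_CUBIC)[:300,:400] if 0 else cv2.resize(ti[190:270,170:250],(400,400),interpolation=cv2.INTER_CUBIC)
b=cv2.resize(ti[200:280,340:420][:60,:80],(400,300),interpolation=cv2.INTER_CUBIC)
c=cv2.resize(si[140:200,180:260],(400,300),interpolation=cv2.INTER_CUBIC)
m=np.zeros((600,800,3),np.uint8); m[:400,:400]=a; m[:300,400:]=b; m[300:,400:]=c
m=np.clip(m*1.8,0,255).astype(np.uint8)
cv2.imwrite("pics/crop.png",m[:,:,::-1])
print(onz(t,[[362,238],[198,221],[200,230],[266,270],[269,210],[257,157]],0.04))
E
```

```text
[[ 0.52302084 -0.2062476   0.04      ]
 [ 0.5661234   0.15291177  0.04      ]
 [ 0.54623929  0.14854952  0.04      ]
 [ 0.45676692  0.00441068  0.04      ]
 [ 0.58775621 -0.0038955   0.04      ]
 [ 0.7060312   0.02118445  0.04      ]]
```

View pics/crop.png

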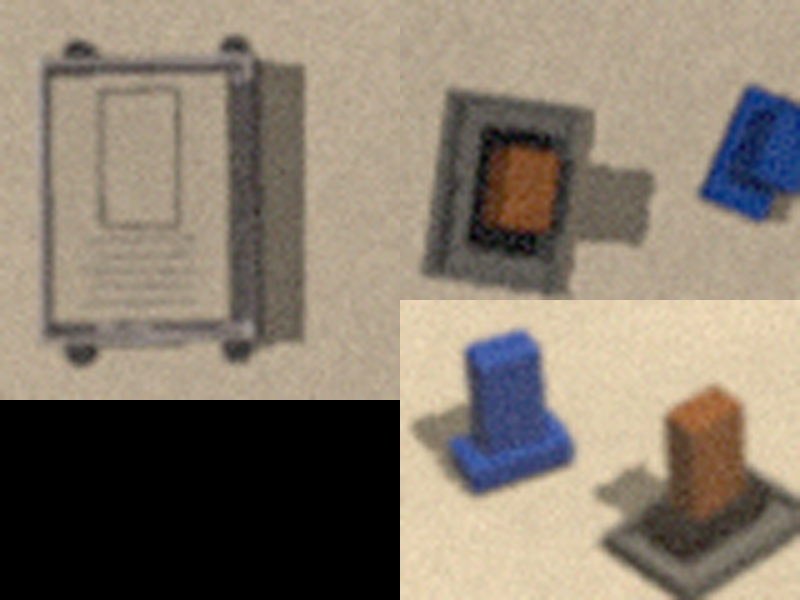

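The crop confirms it: the brown wooden-handled stamp on a black block stands in the grey rest, and the all-blue one is the decoy. The tray's frame is empty, with text lines under it. Next I measure coarsely and plan the approach.

```bash
cat >> h.py <<'E'
def goal(pos,x_yaw):
    "tool down, tool x along world yaw"
    c,s=np.cos(x_yaw),np.sin(x_yaw)
    return np.array(pos),np.array([[c,s,0],[s,-c,0],[0,0,-1.]])
def delta(s,pos,x_yaw):
    "one shift (cm, tool axes) then turn from state s to goal"
    p,G=goal(pos,x_yaw); A=R.from_rotvec(s["ee_rot"]).as_matrix()
    return np.round(100*A.T@(p-s["tool_pos"]),3),np.round(R.from_matrix(A.T@G).as_rotvec(),4)
def toolyaw(s): return yaw(R.from_rotvec(s["ee_rot"]).as_matrix()[:,0])
def rect(img,mask_lo,mask_hi,roi):
    u0,u1,v0,v1=roi; hsv=cv2.cvtColor(img[v0:v1,u0:u1],cv2.COLOR_RGB2HSV)
    m=cv2.inRange(hsv,mask_lo,mask_hi); cs=cv2.findContours(m,cv2.RETR_EXTERNAL,cv2.CHAIN_APPROX_NONE)[0]
    c=max(cs,key=cv2.contourArea); rr=cv2.minAreaRect(c); return cv2.boxPoints(rr)+[u0,v0],cv2.contourArea(c)
E
python3 - <<'E'
from h import *
from cell import r
t=load("top0")
rest=onz(t,[[349,217.6],[378.6,221.6],[374.5,259],[345,254.4]],.012)
print("rest",rest.mean(0),np.linalg.norm(np.diff(rest,axis=0),axis=1),yaw(rest[0]-rest[3]),yaw(rest[1]-rest[2]))
b,a=rect(t["img"],(3,110,40),(22,255,255),(345,385,215,265)); w=onz(t,b,.08); print("handle",w.mean(0),np.linalg.norm(np.diff(w,axis=0),axis=1),[yaw(d) for d in np.diff(w,axis=0)])
f=lambda u,v:[170+u/5,190+v/5]
fr=onz(t,[f(98,92),f(178,88),f(180,226),f(100,226)],.044); print("frame",fr.mean(0),np.linalg.norm(np.diff(fr,axis=0),axis=1),yaw(fr[0]-fr[3]),yaw(fr[1]-fr[2]))
s=r.observe(); print(toolyaw(s),R.from_rotvec(s["ee_rot"]).as_matrix().round(3))
print(delta(s,[.50,-.2,.28],-.1), delta(s,[.50,-.2,.28],-.1+np.pi))
E
```

```text
rest [ 0.52305697 -0.20990946  0.012     ] [0.06707848 0.08437301 0.06669236] -0.13265115579055162 -0.1376631758449414
handle [ 0.52420685 -0.20477683  0.08      ] [0.0347289  0.02846075 0.0347164 ] [np.float64(-0.16766832566312292), np.float64(-1.729692951500174), np.float64(2.9720565876192016)]
frame [0.56466542 0.15255379 0.044     ] [0.03538589 0.06058646 0.03522372] 0.013285681981168342 0.010481361948475034
0.2508855077611111 [[ 0.969  0.248 -0.   ]
 [ 0.248 -0.969  0.001]
 [-0.    -0.001 -1.   ]]
(array([ 43.475, -40.677,  -7.83 ]), array([-0.0014,  0.0004,  0.3509])) (array([ 43.475, -40.677,  -7.83 ]), array([-6.0000e-04, -1.9000e-03, -2.7907e+00]))
```

Request:
apply_moves(increments="8.5 1.5 -1.4 -0.5 0 0 0;8.5 3.5 -3.3 -0.8 0 0 0;8.5 3.5 -3.3 -0.8 0 0 0;8.5 3.5 -3.3 -0.8 0 0 0;8.5 3.5 -3.3 -0.8 0 0 0;8.5 3.5 -3.3 -0.8 0 0 0;8.5 3.5 -3.3 -0.8 0 0 0;8.5 3.5 -3.3 -0.8 0 0 0;8.5 3.5 -3.3 -0.8 0 0 0;8.5 3.5 -3.3 -0.5 0 0 0;8.5 3.5 -3.3 0 0 0 0;8.5 3.5 -3.3 0 0 0 0;8.5 2.5 -2.2 0 0 0 0.1;8.5 1 -0.7 0 0 0 0.15;8.5 0 0 0 0 0 0.14;8.5 0 0 0 0 0 0;8.5 0 0 0 0 0 0")

```text
clock: 2.22
tool_pos: [0.5011, -0.2013, 0.2761]
ee_rot: [-3.134, 0.213, -0.0]
force: [0.2, 0.3, -0.2]
opening: 0.0851
gripper_force: 0.0
```

```bash
python3 - <<'E'
from h import *
from cell import r
s=r.observe(); print(s["clock"],s["tool_pos"],toolyaw(s),s["force"],np.abs(s["joint_vel"]).max())
c=r.camera("wrist"); np.savez("w1.npz",**{k:np.array(v) for k,v in c.items()}); cv2.imwrite("pics/w1.png",c["img"][:,:,::-1])
print(c["xyz"],c["K"][0,0],c["dist"],R.from_rotvec(c["rotation"]).as_matrix().round(3))
E
```

```text
2.225 [ 0.50111772 -0.2013097   0.27614206] -0.1356865934359424 [ 0.18896843  0.26845008 -0.16341089] 0.00976207966377242
[ 0.57348718 -0.2112976   0.44904462] 299.2521680433872 [-0.01050249  0.          0.          0.          0.        ] [[-0.136 -0.95  -0.281]
 [-0.991  0.13   0.037]
 [ 0.002  0.284 -0.959]]
```

View pics/w1.png

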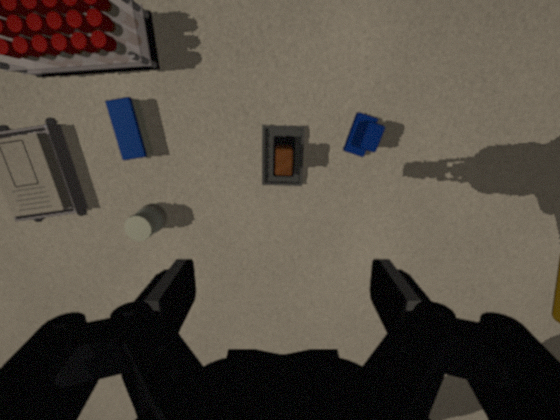

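The wrist view shows the rest at about (284,155), the stamp handle at (284,160), the decoy at (364,134), the tray at (35,175), the jar at (145,222) and the slide box at (127,128). I'll crop it for corner picking.

```bash
python3 - <<'E'
from h import *
w=load("w1")["img"]; m=np.zeros((560,800,3),np.uint8)
m[:,:420]=cv2.resize(w[115:195,255:315],(420,560),interpolation=cv2.INTER_CUBIC)
m[:400,430:790]=cv2.resize(w[120:220,0:90],(360,400),interpolation=cv2.INTER_CUBIC)
cv2.imwrite("pics/w1c.png",np.clip(m*2.2,0,255).astype(np.uint8)[:,:,::-1])
E
```

```text
(no output)
```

View pics/w1c.png

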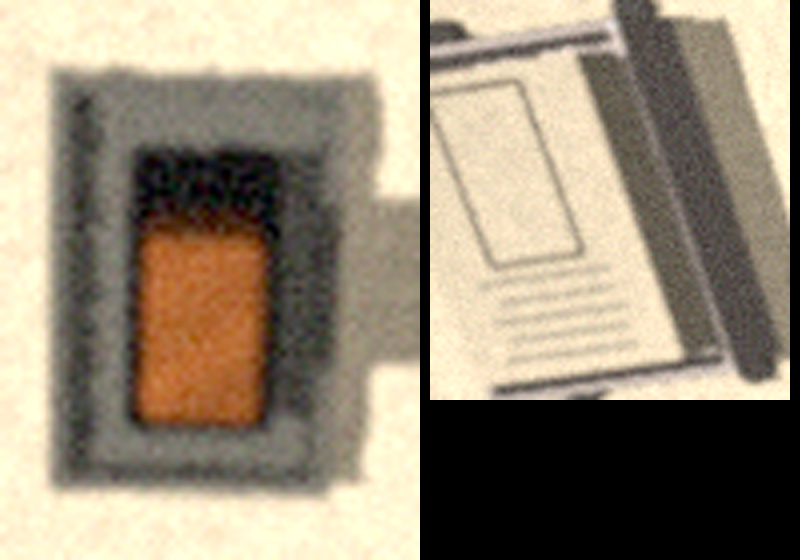

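Handle top corners in the crop are (140,230), (268,228), (268,428) and (140,428), an aspect close to 34:22. The rest's left edge is at x=52, from y=72 to 490, and its right edge at about 340 is blurred by shadow. The frame is at (432,93), (522,82), (582,250) and (497,268).

```bash
python3 - <<'E'
from h import *
from cell import r
w=load("w1");t=load("top0");sc=load("scene0")
q=lambda l:[[255+a/7,115+b/7] for a,b in l]
h=onz(w,q([(138,228),(269,228),(269,428),(138,428)]),.08)
print("handle w",h.mean(0),np.linalg.norm(np.diff(h,axis=0),axis=1),yaw(h[0]-h[3]),yaw(h[1]-h[2]))
b,a=rect(w["img"],(3,110,40),(22,255,255),(255,315,115,200)); x=onz(w,b,.08); print("handle mask",x.mean(0),np.linalg.norm(np.diff(x,axis=0),axis=1),[yaw(d) for d in np.diff(x,axis=0)])
L=onz(w,q([(52,72),(52,490)]),.012); d=L[0]-L[1]; n=np.linalg.norm(d); e=d/n; print("rest left edge",n,yaw(d)); print("centre",L.mean(0)+.03*np.array([e[1],-e[0],0]))
L=onz(t,[[349,217.6],[345,254.4]],.012); d=L[0]-L[1]; e=d/np.linalg.norm(d); print("top centre",L.mean(0)+.03*np.array([e[1],-e[0],0]))
# frame: intersect rays top/wrist
ft=[[170+u/5,190+v/5] for u,v in[(98,92),(178,88),(180,226),(100,226)]]
fw=[[(u-430)/4,120+v/4] for u,v in[(433,93),(522,82),(582,250),(497,268)]]
o1,d1=ray(t,ft);o2,d2=ray(w,fw)
for a,c in zip(d1,d2):
    k=np.linalg.lstsq(np.c_[a,-c],o2-o1,rcond=None)[0]; print((o1+a*k[0]).round(4),(o2+c*k[1]).round(4))
for z in(.036,.044,.052):
    a=onz(w,fw,z); print(z,a.mean(0),onz(t,ft,z).mean(0),np.linalg.norm(np.diff(a,axis=0),axis=1),yaw(a[0]-a[3]),yaw(a[1]-a[2]))
E
```

```text
handle w [ 0.52426364 -0.20727615  0.08      ] [0.02270464 0.03503553 0.02331951] -0.14313801426691858 -0.12558696975976402
handle mask [ 0.52549246 -0.20611381  0.08      ] [0.03427522 0.0218263  0.03427907] [np.float64(-0.14380612272040424), np.float64(-1.706882846855909), np.float64(3.0146638880904755)]
rest left edge 0.08570033909773579 -0.15462690239767343
centre [ 0.52353398 -0.20630504  0.012     ]
top centre [ 0.52445598 -0.20663822  0.012     ]
[0.5946 0.1725 0.0354] [0.5967 0.1726 0.0355]
[0.5953 0.1357 0.0414] [0.5956 0.1357 0.0414]
[0.5346 0.1349 0.0423] [0.538  0.1355 0.0424]
[0.5352 0.171  0.0387] [0.5357 0.1711 0.0387]
0.036 [0.56638724 0.15676658 0.036     ] [0.56506937 0.15419782 0.036     ] [0.0318525  0.05844889 0.03269732] -0.02353569311770402 -0.01112368096827294
0.044 [0.56652475 0.14963778 0.044     ] [0.56466542 0.15255379 0.044     ] [0.03123557 0.05731683 0.03206402] -0.023535693117703663 -0.011123680968273564
0.052 [0.56666226 0.14250897 0.052     ] [0.56426146 0.15090977 0.052     ] [0.03061864 0.05618477 0.03143073] -0.023535693117704277 -0.01112368096827226
```

Rest centre is (0.524,-0.2065) and the handle centre agrees at (0.5243,-0.2067), yaw -0.143. Sizes match. Now I descend for the grasp.

Request:
apply_moves(increments="6 1.2 0.1 1.5 0 0 0.007;6 1.17 0.12 4 0 0 0;6 0 0 4.5 0 0 0;6 0 0 4.5 0 0 0;6 0 0 3.5 0 0 0;6 0 0 2.5 0 0 0;6 0 0 1.5 0 0 0;6 0 0 1 0 0 0;6 0 0 0.6 0 0 0;6 0 0 0.3 0 0 0;6 0 0 0 0 0 0;6 0 0 0 0 0 0", force=70)

```text
clock: 3.78
tool_pos: [0.5248, -0.2075, 0.0375]
ee_rot: [3.133, -0.229, 0.001]
force: [-0.2, 0.1, 0.1]
opening: 0.06
gripper_force: 0.0
```

```bash
python3 - <<'E'
from h import *
from cell import r
s=r.observe(); print(s["clock"],s["tool_pos"],toolyaw(s),s["force"],s["opening"]); print(delta(s,[.5243,-.2067,.0335],-.143))
c=r.camera("wrist"); np.savez("w2.npz",**{k:np.array(v) for k,v in c.items()}); cv2.imwrite("pics/w2.png",np.clip(c["img"]*1.7,0,255).astype(np.uint8)[:,:,::-1])
E
```

```text
3.775 [ 0.52484823 -0.20752653  0.03745619] -0.14612959150125954 [-0.17905299  0.07512548  0.07049083] 0.05995194662615229
(array([-0.067, -0.074,  0.396]), array([ 0.0001, -0.0008, -0.0031]))
```

View pics/w2.png

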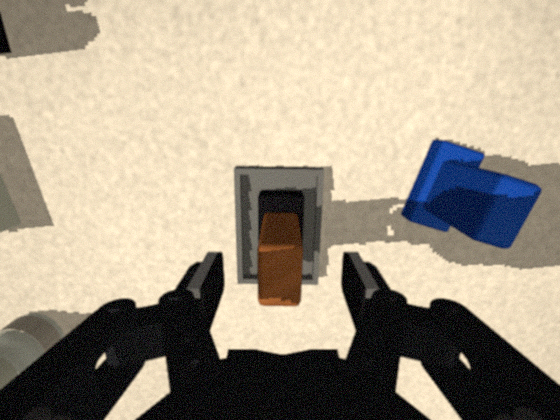

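The stamp handle is at (280,272), midway between the pads at 222 and 345, and the rest is around it at (280,225). I finish the descent and close.

Request:
apply_moves(increments="6 -0.07 -0.07 0.4 0 0 0;6 0 0 0 0 0 0;1.5 0 0 0 0 0 0;1.5 0 0 0 0 0 0;1.5 0 0 0 0 0 0;1.5 0 0 0 0 0 0;1.5 0 0 0 0 0 0;1.5 0 0 0 0 0 0", force=70)

```text
clock: 4.82
tool_pos: [0.524, -0.2066, 0.0332]
ee_rot: [3.133, -0.229, 0.0]
force: [-1.3, 2.2, 4.6]
opening: 0.0205
gripper_force: 68.8
```

```bash
python3 - <<'E'
from h import *
from cell import r
s=r.observe(); print({k:np.round(v,4) for k,v in s.items()},toolyaw(s))
w=load("w2"); b=[[258,247],[301,247],[300,304],[260,304]]
h=onz(w,b,.08); print(h.mean(0),np.linalg.norm(np.diff(h,axis=0),axis=1))
E
```

```text
{'clock': np.float64(4.825), 'qpos': array([ 0.2985,  0.6509, -0.0347,  2.0986,  0.055 ,  0.3928, -1.4968]), 'joint_vel': array([-0.0006, -0.0016,  0.0014, -0.0008,  0.0002, -0.0012, -0.0016]), 'joint_torque': array([ 2.05100e-01, -6.50402e+01,  1.32760e+00, -1.21260e+01,
        5.44000e-02, -3.91100e-01, -3.60000e-03]), 'tool_pos': array([ 0.524 , -0.2066,  0.0332]), 'ee_rot': array([ 3.1332e+00, -2.2940e-01,  2.0000e-04]), 'force': array([-1.3139,  2.1934,  4.613 ]), 'torque': array([0.111 , 0.2467, 0.0401]), 'gripper_force': np.float64(68.8232), 'opening': np.float64(0.0205)} -0.14616675757342498
[ 0.52508957 -0.20655294  0.08      ] [0.02031207 0.03103762 0.02008746]
```

Request:
apply_moves(increments="1.5 0 0 -0.2 0 0 0;1.5 0 0 -0.4 0 0 0;1.5 0 0 -0.8 0 0 0;1.5 0 0 -1.5 0 0 0;1.5 0 0 -2 0 0 0;1.5 0 0 -2.5 0 0 0;1.5 0 0 -2.5 0 0 0;1.5 0 0 -2 0 0 0;1.5 0 0 -1.2 0 0 0;1.5 0 0 -0.6 0 0 0;1.5 0 0 0 0 0 0;1.5 0 0 0 0 0 0")

```text
clock: 6.32
tool_pos: [0.5236, -0.2065, 0.1693]
ee_rot: [-3.133, 0.229, 0.002]
force: [-0.7, 0.2, -1.9]
opening: 0.0202
gripper_force: 68.5
```

```bash
python3 - <<'E'
from h import *
from cell import r
s=r.observe(); print({k:np.round(v,4) for k,v in s.items() if k in("clock","tool_pos","force","torque","opening","gripper_force")},toolyaw(s),R.from_rotvec(s["ee_rot"]).as_matrix()[:,2])
print(delta(s,[.475,.1535,.17],0.0))
c=r.camera("wrist"); np.savez("w3.npz",**{k:np.array(v) for k,v in c.items()}); s=r.camera("scene"); np.savez("s3.npz",**{k:np.array(v) for k,v in s.items()})
m=np.zeros((400,800,3),np.uint8); m[:,:400]=cv2.resize(c["img"][160:320,200:360],(400,400)); m[:,400:]=cv2.resize(s["img"][60:220,160:320],(400,400))
cv2.imwrite("pics/w3.png",np.clip(m*1.8,0,255).astype(np.uint8)[:,:,::-1])
E
```

```text
{'clock': np.float64(6.325), 'tool_pos': array([ 0.5236, -0.2065,  0.1693]), 'force': array([-0.6588,  0.2282, -1.8821]), 'torque': array([-0.0209,  0.0428, -0.0283]), 'gripper_force': np.float64(68.5229), 'opening': np.float64(0.0202)} -0.14613907288786404 [-1.16567877e-03  3.50414798e-04 -9.99999259e-01]
(array([-10.049, -34.909,  -0.051]), array([-0.0003,  0.0012, -0.1461]))
```

View pics/w3.png

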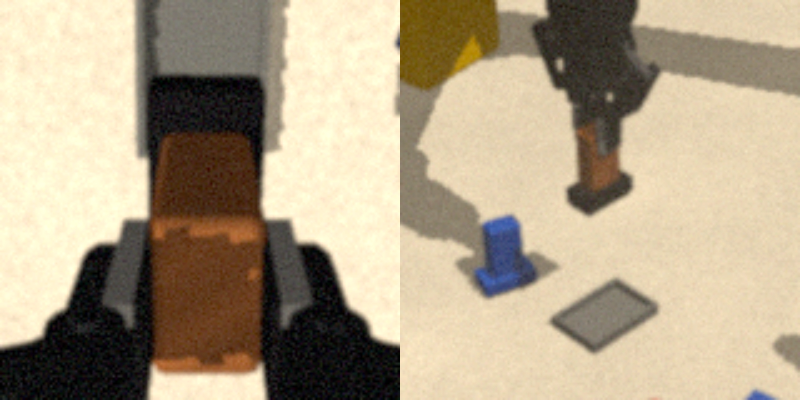

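The stamp is held upright in both views, with the handle at (205,290) in the wrist crop and (600,160) in the scene crop. The rest is empty and the weight reads about 1.5 N. I move to a hover beside the frame for a close look.

Request:
apply_moves(increments="1.5 -0.4 -1.4 -0.2 0 0 0;1.5 -0.8 -2.8 0 0 0 0;1.5 -1 -3.5 0 0 0 0;1.5 -1 -3.5 0 0 0 0;1.5 -1 -3.5 0 0 0 0;1.5 -1 -3.5 0 0 0 0;1.5 -1 -3.5 0 0 0 0;1.5 -1 -3.5 0 0 0 0;1.5 -1 -3.5 0 0 0 0;1.5 -0.9 -3 0 0 0 0;1.5 -0.6 -2.1 1 0 0 0;1.5 -0.35 -1.11 1.5 0 0 -0.046;1.5 0 0 1 0 0 -0.06;1.5 0 0 0.6 0 0 -0.04;1.5 0 0 0 0 0 0;1.5 0 0 0 0 0 0")

```text
clock: 8.43
tool_pos: [0.4756, 0.153, 0.1311]
ee_rot: [-3.142, 0.002, -0.0]
force: [-0.5, -0.6, -1.2]
opening: 0.02
gripper_force: 68.6
```

```bash
python3 - <<'E'
from h import *
from cell import r
s=r.observe(); print({k:np.round(v,4) for k,v in s.items() if k in("clock","tool_pos","force","torque","opening","gripper_force")},toolyaw(s))
c=r.camera("wrist"); np.savez("w4.npz",**{k:np.array(v) for k,v in c.items()})
P=[[.5955,.1715,.042],[.5955,.1355,.042],[.535,.1355,.042],[.535,.1715,.042]]; print(proj(c,P))
cv2.imwrite("pics/w4.png",np.clip(cv2.resize(c["img"][0:240,120:440],(800,600),interpolation=cv2.INTER_CUBIC)*1.8,0,255).astype(np.uint8)[:,:,::-1])
E
```

```text
{'clock': np.float64(8.425), 'tool_pos': array([0.4756, 0.153 , 0.1311]), 'force': array([-0.4853, -0.5713, -1.1746]), 'torque': array([-0.0032,  0.0499,  0.0026]), 'gripper_force': np.float64(68.6263), 'opening': np.float64(0.02)} -0.0014370430587081525
[[258.24363605  59.07687747]
 [303.40145333  59.00653972]
 [302.14126018 136.80754177]
 [259.93831698 136.88262792]]
```

View pics/w4.png

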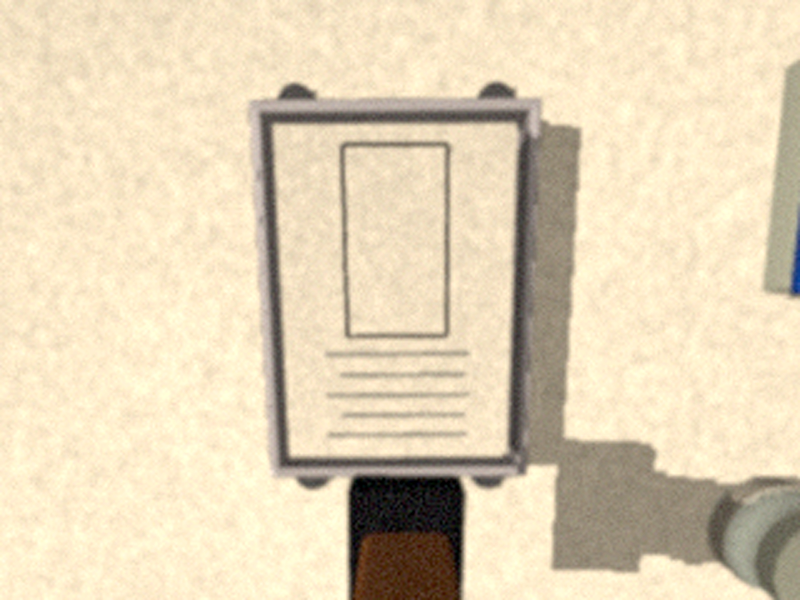

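The close view shows the empty frame at crop corners (342,144), (449,145), (448,334) and (347,335). The held stamp's block is at (350–463, ≥480), and the jar at (760,530) is well clear.

```bash
python3 - <<'E'
from h import *
w=load("w4");t=load("top0");sc=load("scene0"); q=lambda l:np.array([[120+a/2.5,b/2.5] for a,b in l])
fw=q([(342,144),(449,145),(448,334.5),(347,335)])
ft=[[170+u/5,190+v/5] for u,v in[(98,92),(178,88),(180,226),(100,226)]]
for z in(.036,.040,.044,.048,.052):
    a=onz(w,fw,z); b=onz(t,ft,z); print(z,a.mean(0)[:2],b.mean(0)[:2],np.linalg.norm(np.roll(a,-1,0)-a,axis=1).round(4),[round(yaw(a[i]-a[j]),4) for i,j in((0,3),(1,2))],[round(yaw(a[i]-a[j])-np.pi/2,4) for i,j in((0,1),(3,2))])
# tray rim outer z=.028
tr=onz(w,q([(250,101),(541,100),(523,473),(274,474)]),.028); print("tray",tr.mean(0),np.linalg.norm(np.roll(tr,-1,0)-tr,axis=1),yaw(tr[0]-tr[3]),yaw(tr[1]-tr[2]))
tr=onz(w,q([(253,101),(541,100),(523,473),(274,474)]),.028)
bl=onz(w,q([(351,480),(463,480)]),.1218); print("block",bl,bl.mean(0))
hb=onz(w,q([(362,534),(454,534)]),.1218+.056); print("handle top front",hb.mean(0),hb[0]-hb[1])
b2,_=rect(w["img"],(3,110,20),(22,255,255),(220,340,180,420)); print(b2)
E
```

```text
0.036 [0.56734487 0.15546738] [0.56506937 0.15419782] [0.0349 0.0601 0.0352 0.0605] [np.float64(0.0035), np.float64(0.0085)] [np.float64(-0.01), np.float64(0.0031)]
0.04 [0.56706499 0.15542656] [0.56486739 0.1533758 ] [0.0343 0.0592 0.0346 0.0596] [np.float64(0.0035), np.float64(0.0085)] [np.float64(-0.01), np.float64(0.0031)]
0.044 [0.56678511 0.15538574] [0.56466542 0.15255379] [0.0338 0.0583 0.0341 0.0587] [np.float64(0.0035), np.float64(0.0085)] [np.float64(-0.01), np.float64(0.0031)]
0.048 [0.56650523 0.15534491] [0.56446344 0.15173178] [0.0333 0.0574 0.0336 0.0578] [np.float64(0.0035), np.float64(0.0085)] [np.float64(-0.01), np.float64(0.0031)]
0.052 [0.56622535 0.15530409] [0.56426146 0.15090977] [0.0328 0.0565 0.0331 0.0569] [np.float64(0.0035), np.float64(0.0085)] [np.float64(-0.01), np.float64(0.0031)]
tray [0.54911213 0.15544758 0.028     ] [0.09627353 0.12631371 0.09404063 0.12636295] 0.012296489242777531 -0.005377158741497927
block [[0.50559222 0.16625711 0.1218    ]
 [0.50553674 0.1382676  0.1218    ]] [0.50556448 0.15226235 0.1218    ]
handle top front [0.50899079 0.15224221 0.1778    ] [3.41524140e-05 1.62673254e-02 0.00000000e+00]
[[258. 212.]
 [306. 212.]
 [306. 308.]
 [258. 308.]]
```

Wrist and top views put the frame at about (0.566,0.1545), yaw about 0, card top about 0.04. The cameras differ by about 2 mm in x, so I hover low over the frame and check the stamp against the printed lines directly.

Request:
apply_moves(increments="1.5 0.8 -0.02 0 0 0 0;1.5 1.5 -0.05 0 0 0 -0.004;1.5 2.2 -0.07 0 0 0 0;1.5 2.2 -0.07 0.2 0 0 0;1.5 1.5 -0.06 0.5 0 0 0;1.5 0.9 0 0.9 0 0 0;1.5 0 0 1.2 0 0 0;1.5 0 0 1 0 0 0;1.5 0 0 0.8 0 0 0;1.5 0 0 0.5 0 0 0;1.5 0 0 0 0 0 0;1.5 0 0 0 0 0 0")

```text
clock: 9.98
tool_pos: [0.5665, 0.1564, 0.0803]
ee_rot: [-3.141, -0.006, -0.001]
force: [-0.2, -0.6, -1.3]
opening: 0.0207
gripper_force: 68.6
```

```bash
python3 - <<'E'
from h import *
from cell import r
s=r.observe(); print({k:np.round(v,4) for k,v in s.items() if k in("clock","tool_pos","force","torque","opening","gripper_force")},toolyaw(s))
c=r.camera("wrist"); np.savez("w5.npz",**{k:np.array(v) for k,v in c.items()})
s=r.camera("scene"); np.savez("s5.npz",**{k:np.array(v) for k,v in s.items()})
m=np.zeros((600,800,3),np.uint8); m[:,:450]=cv2.resize(c["img"][140:300,220:340],(450,600),interpolation=cv2.INTER_CUBIC); m[:350,450:]=cv2.resize(s["img"][205:290,325:410],(350,350),interpolation=cv2.INTER_CUBIC)
cv2.imwrite("pics/w5.png",np.clip(m*1.9,0,255).astype(np.uint8)[:,:,::-1])
E
```

```text
{'clock': np.float64(9.975), 'tool_pos': array([0.5665, 0.1564, 0.0803]), 'force': array([-0.2453, -0.62  , -1.2845]), 'torque': array([-0.0216,  0.0301,  0.0115]), 'gripper_force': np.float64(68.6333), 'opening': np.float64(0.0207)} 0.0038237834536543522
```

View pics/w5.png

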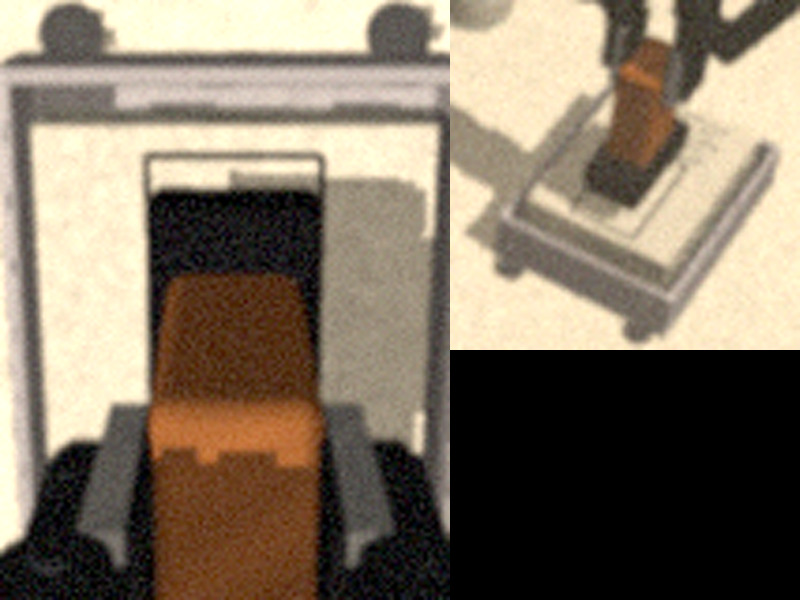

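The wrist crop shows the frame's front corners at (147,156) and (323,156), and the block's front-bottom edge at y=192 from x=150 to 321. It is laterally centred, and the card stands above the rim.

```bash
python3 - <<'E'
from h import *
w=load("w5"); q=lambda l:np.array([[220+a/3.75,140+b/3.75] for a,b in l])
for z in(.036,.040,.044):
    f=onz(w,q([(147,156),(323,156)]),z); print(z,f.mean(0),f[0,1]-f[1,1],"centre x",f[0,0]-.03, yaw(f[0]-f[1])-np.pi/2)
b=onz(w,q([(150,192),(321,192)]),.0803-.0253); print("block",b.mean(0),b[0,1]-b[1,1],"centre x",b.mean(0)[0]-.028)
E
```

```text
0.036 [0.59617064 0.15576078 0.036     ] 0.03459758055962264 centre x 0.5661130256797083 0.0033307081772919744
0.04 [0.59696911 0.15577313 0.04      ] 0.033960391147620506 centre x 0.5669125494497081 0.003330708177290198
0.044 [0.59776757 0.15578547 0.044     ] 0.033323201735618396 centre x 0.5677120732197078 0.0033307081772919744
block [0.59334374 0.15570329 0.055     ] 0.030958643086282434 centre x 0.565343736523719
```

Request:
apply_moves(increments="1.5 0.12 0.04 0 0 0 0;1.5 0 0 0.2 0 0 0;1.5 0 0 0.3 0 0 0;1.5 0 0 0.2 0 0 0;1.5 0 0 0 0 0 0;1.5 0 0 0 0 0 0")

```text
clock: 10.82
tool_pos: [0.5676, 0.156, 0.0729]
ee_rot: [3.142, 0.006, -0.0]
force: [-0.2, 0.0, -1.8]
opening: 0.0203
gripper_force: 68.6
```

Request:
apply_moves(increments="1.5 0 0 0.1 0 0 0;1.5 0 0 0.1 0 0 0;1.5 0 0 0 0 0 0")

```text
clock: 11.2
tool_pos: [0.5675, 0.1559, 0.0709]
ee_rot: [3.141, 0.006, -0.0]
force: [-0.0, 0.5, -1.7]
opening: 0.0205
gripper_force: 68.6
```

Request:
apply_moves(increments="1.5 0 0 0.06 0 0 0;1.5 0 0 0.06 0 0 0;1.5 0 0 0 0 0 0")

```text
clock: 11.58
tool_pos: [0.5676, 0.1559, 0.0697]
ee_rot: [3.142, 0.006, -0.0]
force: [0.0, 0.2, -2.0]
opening: 0.0204
gripper_force: 68.6
```

Request:
apply_moves(increments="1.5 0 0 0.06 0 0 0;1.5 0 0 0.06 0 0 0;1.5 0 0 0 0 0 0")

```text
clock: 11.95
tool_pos: [0.5675, 0.1559, 0.0685]
ee_rot: [3.142, 0.006, -0.0]
force: [0.1, -0.3, -2.7]
opening: 0.0203
gripper_force: 68.6
```

Request:
apply_moves(increments="1.5 0 0 0.06 0 0 0;1.5 0 0 0.06 0 0 0;1.5 0 0 0 0 0 0")

```text
clock: 12.32
tool_pos: [0.5677, 0.156, 0.0675]
ee_rot: [-3.142, -0.006, -0.0]
force: [-0.8, -0.9, 1.9]
opening: 0.0205
gripper_force: 69.1
```

Request:
apply_moves(increments="1.5 0 0 0.06 0 0 0;1.5 0 0 0 0 0 0")

```text
clock: 12.58
tool_pos: [0.5677, 0.1559, 0.0669]
ee_rot: [-3.142, -0.006, -0.0]
force: [-0.8, 0.1, 3.1]
opening: 0.0202
gripper_force: 69.3
```

```bash
python3 - <<'E'
from cell import r
import numpy as np
s=r.observe(); print(s["clock"],s["tool_pos"].round(5),s["force"].round(2),s["torque"].round(4),s["joint_torque"].round(3))
E
```

```text
12.575 [0.56771 0.15594 0.06692] [-0.84  0.12  3.13] [-0.0519  0.1601  0.0209] [-1.9000e-02 -6.6742e+01  1.3000e-01 -1.5157e+01  0.0000e+00 -2.6800e-01
 -5.0000e-03]
```

Request:
apply_moves(increments="1.5 0 0 0.06 0 0 0;1.5 0 0 0.04 0 0 0;1.5 0 0 0 0 0 0")

```text
clock: 12.95
tool_pos: [0.5678, 0.156, 0.066]
ee_rot: [-3.141, -0.006, -0.001]
force: [-1.0, -0.5, 5.8]
opening: 0.0206
gripper_force: 69.7
```

```bash
cat > st.py <<'E'
from cell import r
import numpy as np
from h import *
s=r.observe(); print(s["clock"],s["tool_pos"].round(5),s["force"].round(2),s["torque"].round(4),R.from_rotvec(s["ee_rot"]).as_matrix()[:,2].round(4),toolyaw(s).round(4))
E
python3 st.py
```

```text
12.95 [0.5678  0.15602 0.06601] [-1.03 -0.47  5.77] [-0.16    0.2808 -0.0469] [ 4.e-04  1.e-04 -1.e+00] 0.0039
```

```bash
cat > avg.py <<'E'
from cell import r
import numpy as np,sys
from h import *
F=[];T=[];P=[]
for i in range(int(sys.argv[1])):
    r.camera("wrist"); s=r.observe(); F.append(s["force"]);T.append(s["torque"]);P.append(s["tool_pos"])
f=lambda a:(np.mean(a,0).round(4),np.std(a,0).round(4))
print(s["clock"],f(P)[0],"F",f(F),"T",f(T),R.from_rotvec(s["ee_rot"]).as_matrix()[:,2].round(5))
E
python3 avg.py 10
```

```text
13.45 [0.5678 0.156  0.0661] F (array([-1.0331, -0.2485,  6.1753]), array([0.5354, 0.3028, 0.4382])) T (array([-0.1623,  0.2571, -0.0005]), array([0.0214, 0.0225, 0.018 ])) [ 4.5e-04  1.5e-04 -1.0e+00]
```

Request:
apply_moves(increments="1.5 0 0 -0.15 0 0 0;1.5 0 0 -0.35 0 0 0;1.5 0 0 0 0 0 0;1.5 0 0 0 0 0 0")

```text
clock: 13.95
tool_pos: [0.5674, 0.1559, 0.0705]
ee_rot: [3.141, 0.006, -0.001]
force: [-0.5, 0.2, -2.5]
opening: 0.0208
gripper_force: 68.6
```

```bash
python3 avg.py 12
```

```text
14.55 [0.5675 0.1559 0.0707] F (array([ 0.1114, -0.0763, -1.9653]), array([0.5739, 0.6439, 0.5432])) T (array([-0.0016,  0.0077, -0.0111]), array([0.0311, 0.0304, 0.0247])) [-6.e-05  1.e-05 -1.e+00]
```

Request:
apply_moves(increments="1.5 0 0 0.2 0 0 0;1.5 0 0 0.08 0 0 0;1.5 0 0 0.07 0 0 0;1.5 -0.01 0 0.05 0 0 0;1.5 -0.015 0 0.05 0 0 0;1.5 -0.015 0 0.05 0 0 0;1.5 0 0 0 0 0 0")

```text
clock: 15.42
tool_pos: [0.5676, 0.156, 0.0661]
ee_rot: [-3.141, -0.006, -0.001]
force: [0.1, -0.8, 5.9]
opening: 0.0203
gripper_force: 69.7
```

```bash
python3 avg.py 12
```

```text
16.025 [0.5676 0.156  0.0661] F (array([-0.5584, -0.9245,  6.1572]), array([0.372 , 0.3853, 0.6627])) T (array([-0.2334,  0.1589, -0.0037]), array([0.0366, 0.0269, 0.0292])) [ 8.1e-04  2.0e-04 -1.0e+00]
```

Fitting the contact moments puts the bearing point within about 2–6 mm of the die centre in x, so the stamp is square to about 0.3°. I press on to 12 N; the free-hanging reading is -2.0, so the target reading is about 10.0.

Request:
apply_moves(increments="1.5 -0.015 0.01 0.04 0 0 0;1.5 -0.01 0 0.04 0 0 0;1.5 -0.01 0 0.04 0 0 0;1.5 0 0 0 0 0 0")

```text
clock: 16.52
tool_pos: [0.5676, 0.156, 0.0653]
ee_rot: [-3.141, -0.006, -0.002]
force: [-0.1, 0.2, 9.3]
opening: 0.0204
gripper_force: 70.0
```

```bash
python3 avg.py 7
```

```text
16.875 [0.5676 0.156  0.0653] F (array([-0.4497, -0.8112,  8.4133]), array([0.6118, 0.3648, 0.3674])) T (array([-0.2565,  0.1725,  0.0063]), array([0.0189, 0.0342, 0.0296])) [ 1.51e-03  4.20e-04 -1.00e+00]
```

Request:
apply_moves(increments="1.5 0 0 0.035 0 -0.002 0;1.5 0 0 0.035 0 -0.002 0;1.5 0 0 0 0 0 0")

```text
clock: 17.25
tool_pos: [0.5677, 0.156, 0.0647]
ee_rot: [-3.141, -0.006, 0.004]
force: [-0.0, -0.9, 11.7]
opening: 0.0204
gripper_force: 70.3
```

```bash
python3 avg.py 8
```

```text
17.65 [0.5677 0.156  0.0648] F (array([-0.6895, -0.5719, 10.6065]), array([0.4351, 0.598 , 0.5925])) T (array([-0.3029,  0.2093,  0.0222]), array([0.0237, 0.0333, 0.0254])) [-2.22e-03  4.50e-04 -1.00e+00]
```

Contact is about 12.6 N and steady. I hold it for over a second while recording.

```bash
python3 avg.py 18
```

```text
18.55 [0.5677 0.156  0.0648] F (array([-0.7012, -1.0593, 10.4268]), array([0.5191, 0.4479, 0.7295])) T (array([-0.311 ,  0.2106,  0.017 ]), array([0.0305, 0.0282, 0.032 ])) [-2.13e-03  4.70e-04 -1.00e+00]
```

Held at 12.4 N for over a second. Now I lift straight up, undoing the lateral compensation as the load comes off.

Request:
apply_moves(increments="1.5 0.018 0 -0.1 0 0 0;1.5 0.018 0 -0.1 0 0 0;1.5 0.018 0 -0.1 0 0 0;1.5 0.018 0 -0.1 0 0 0;1.5 0 0 -0.2 0 0 0;1.5 0 0 -0.4 0 0 0;1.5 0 0 -0.8 0 0 0;1.5 0 0 -1.5 0 0.004 0;1.5 0 0 -2 0 0 0;1.5 0 0 -2 0 0 0;1.5 0 0 -1.6 0 0 0;1.5 0 0 -1 0 0 0;1.5 0 0 -0.5 0 0 0;1.5 0 0 0 0 0 0")

```text
clock: 20.3
tool_pos: [0.5677, 0.1558, 0.1679]
ee_rot: [3.142, 0.006, -0.0]
force: [-0.0, -0.1, -2.4]
opening: 0.0204
gripper_force: 68.6
```

```bash
python3 - <<'E'
from h import *
from cell import r
s=r.observe(); print(s["clock"],s["tool_pos"],toolyaw(s),s["force"],R.from_rotvec(s["ee_rot"]).as_matrix()[:,2].round(4))
print(delta(s,[.524,-.2066,.17],-.1462))
t=r.camera("top"); i=t["img"]; m=cv2.resize(i[190:270,160:260],(500,400),interpolation=cv2.INTER_CUBIC)
np.save("t6.npy",i); cv2.imwrite("pics/t6.png",np.clip(m*1.8,0,255).astype(np.uint8)[:,:,::-1])
E
```

```text
20.3 [0.56765647 0.15580097 0.16786425] 0.003791255054880737 [-0.03815687 -0.08113892 -2.37145272] [-0. -0. -1.]
(array([-4.503, 36.223, -0.212]), array([0.  , 0.  , 0.15]))
```

Request:
apply_moves(increments="1.5 -0.15 1.2 -0.2 0 0 0;1.5 -0.35 2.8 0 0 0 0;1.5 -0.45 3.5 0 0 0 0;1.5 -0.45 3.5 0 0 0 0;1.5 -0.45 3.5 0 0 0 0;1.5 -0.45 3.5 0 0 0 0;1.5 -0.45 3.5 0 0 0 0;1.5 -0.45 3.5 0 0 0 0;1.5 -0.45 3.5 0 0 0 0;1.5 -0.4 3.3 0 0 0 0;1.5 -0.3 2.6 0 0 0 0.03;1.5 -0.15 1.4 0 0 0 0.06;1.5 0 0.4 0 0 0 0.06;1.5 0 0 0 0 0 0;1.5 0 0 0 0 0 0")

```text
clock: 22.22
tool_pos: [0.5233, -0.2056, 0.1698]
ee_rot: [-3.133, 0.227, 0.0]
force: [0.8, 0.0, -1.3]
opening: 0.0204
gripper_force: 68.6
```

```bash
python3 - <<'E'
from h import *
from cell import r
s=r.observe(); print(s["clock"],s["tool_pos"],toolyaw(s),s["force"])
print(delta(s,[.524,-.2066,.034],-.1462))
t=r.camera("top"); np.save("t7.npy",t["img"]); d=t["img"].astype(int)-load("top0")["img"]
k=np.abs(d).sum(2)[190:270,170:250]; g=t["img"][190:270,170:250].mean(2)
ys,xs=np.where((d.sum(2)[190:270,170:250]<-90)); print(len(xs), xs.mean()+170 if len(xs) else 0, ys.mean()+190 if len(xs) else 0, np.percentile(xs+170,[2,98]) if len(xs) else 0, np.percentile(ys+190,[2,98]) if len(xs) else 0)
E
```

```text
22.225 [ 0.52331036 -0.20560673  0.16976364] -0.14465020640041995 [ 0.76566345  0.03494131 -1.33022629]
(array([ 0.086,  0.092, 13.576]), array([-0.0002,  0.0003,  0.0015]))
0 0 0 0 0
```

Request:
apply_moves(increments="1.5 0.04 0.04 0.8 0 0 0.0015;1.5 0.05 0.05 2 0 0 0;1.5 0 0 3 0 0 0;1.5 0 0 3 0 0 0;1.5 0 0 2 0 0 0;1.5 0 0 1.2 0 0 0;1.5 0 0 0.6 0 0 0;1.5 0 0 0.4 0 0 0;1.5 0 0 0.2 0 0 0;1.5 0 0 0 0 0 0;1.5 0 0 0 0 0 0")

```text
clock: 23.65
tool_pos: [0.5243, -0.2074, 0.0383]
ee_rot: [3.133, -0.232, 0.001]
force: [0.5, -0.7, -2.7]
opening: 0.0205
gripper_force: 68.6
```

```bash
python3 - <<'E'
from h import *
from cell import r
s=r.observe(); print(s["clock"],s["tool_pos"],toolyaw(s),s["force"])
print(delta(s,[.524,-.2066,.0335],-.1462))
a=load("top0")["img"].astype(float); b=np.load("t7.npy").astype(float)
for n,(u0,u1,v0,v1) in dict(inframe=(193,203,211,232),below=(185,210,238,248),table=(150,165,200,240)).items(): print(n,a[v0:v1,u0:u1].mean((0,1)).round(1),b[v0:v1,u0:u1].mean((0,1)).round(1))
E
```

```text
23.65 [ 0.52428035 -0.20739671  0.03825403] -0.14770914722704323 [ 0.46460222 -0.6593457  -2.70174211]
(array([-0.04 , -0.075,  0.475]), array([ 0.0001, -0.0007, -0.0015]))
inframe [94.9 86.8 75.4] [101.3  92.9  80.4]
below [89.9 82.5 72.2] [96.  88.2 76.9]
table [101.4  92.9  80.6] [108.2  99.2  86.1]
```

Request:
apply_moves(increments="1.5 -0.03 -0.06 0.15 0 0 0;1.5 0 0 0.15 0 0 0;1.5 0 0 0.1 0 0 0;1.5 0 0 0.05 0 0 0;1.5 0 0 0 0 0 0")

```text
clock: 24.28
tool_pos: [0.5238, -0.2067, 0.0333]
ee_rot: [3.133, -0.232, -0.0]
force: [0.5, -0.8, -1.8]
opening: 0.0203
gripper_force: 68.8
```

Request:
apply_moves(increments="1.5 0 0 0.04 0 0 0;1.5 0 0 0.04 0 0 0;1.5 0 0 0 0 0 0")

```text
clock: 24.65
tool_pos: [0.524, -0.2067, 0.0332]
ee_rot: [3.133, -0.232, 0.001]
force: [-0.4, 1.3, 6.4]
opening: 0.0204
gripper_force: 70.0
```

Seated on the rest's floor. I ease off slightly and release.

Request:
apply_moves(increments="1.5 0 0 -0.04 0 0 0;1.5 0 0 0 0 0 0;2.6 0 0 0 0 0 0;6 0 0 0 0 0 0;6 0 0 0 0 0 0;6 0 0 0 0 0 0;6 0 0 0 0 0 0", force=20)

```text
clock: 25.52
tool_pos: [0.5238, -0.2067, 0.0329]
ee_rot: [-3.133, 0.232, 0.0]
force: [0.2, -0.1, 0.2]
opening: 0.0596
gripper_force: 0.0
```

Request:
apply_moves(increments="6 0 0 -0.5 0 0 0;6 0 0 -1 0 0 0;6 0 0 -2 0 0 0;6 0 0 -3 0 0 0;6 0 0 -3 0 0 0;6 0 0 -3 0 0 0;6 0 0 -2 0 0 0;6 0 0 -1 0 0 0;6 0 0 0 0 0 0;6 0 0 0 0 0 0")

```text
clock: 26.78
tool_pos: [0.5234, -0.2065, 0.1872]
ee_rot: [-3.133, 0.232, 0.002]
force: [-0.2, 0.3, 0.2]
opening: 0.0596
gripper_force: 0.0
```

```bash
python3 - <<'E'
from h import *
from cell import r
s=r.observe(); print(s["clock"],s["tool_pos"],s["force"],s["opening"])
w=r.camera("wrist"); sc=r.camera("scene")
b,a=rect(w["img"],(3,110,40),(22,255,255),(230,330,100,330)); print(b)
m=np.zeros((600,800,3),np.uint8); m[:,:400]=cv2.resize(w["img"][90:330,200:360],(400,600)); m[:400,400:]=cv2.resize(sc["img"][130:290,170:330],(400,400))
cv2.imwrite("pics/f.png",np.clip(m*1.8,0,255).astype(np.uint8)[:,:,::-1])
E
```

```text
26.775 [ 0.5234006  -0.20648064  0.18724267] [-0.16361299  0.26859029  0.21236636] 0.059613163826944274
[[270. 173.]
 [293. 173.]
 [293. 214.]
 [270. 214.]]
```

View pics/f.png

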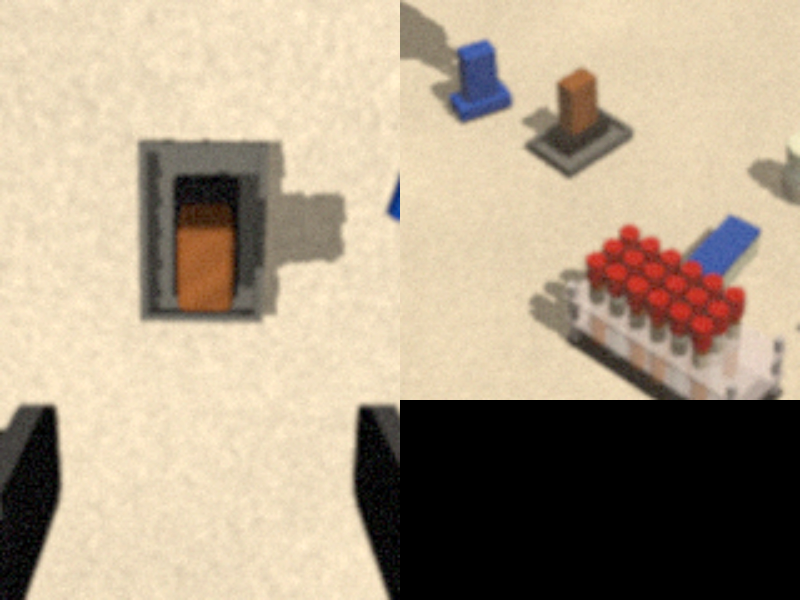

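The stamp stands upright and centred in its rest, at (205,240) in the wrist crop and (577,105) in the scene crop. The gripper is clear and the bystanders are undisturbed, so I hand in.

```bash
python3 -c "
from cell import r
print(r.job_done())"
```

```text
the job is handed in; nothing more can be done
None
```

I handed the job in at about 26.8 s. The stamp was pressed in the frame at about 12.4 N for over a second, after a lighter trial press of about 8 N in the same spot. It was then lifted straight up and set back upright in its rest. No imprint shows in the camera image; squareness (about 0.3°) is judged from contact moments only.

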